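# Ratchet the desk antenna round to its green mark

### The job

Two small antenna stands with ratchet handles are on the radio desk. Swing the orange-knobbed handle back and forth, notch by notch, until the yellow pointer and antenna of that stand point over the green mark, then let go and stop. Turn it by the handle only, do not push on the antenna or its wheel, and leave the black-knobbed handle as it is.

Things in the scene. Friction and masses are not known exactly. Their poses are not given: they have to be found in the camera images.
- stand: Fixed round grey stand, 180 mm across, plate 18 mm high. Origin on the table, on the vertical axis that wheel and handle share; z up. +x points to the middle of the green mark (21 degrees wide, 61 to 89 mm from the axis). The handle arm (22 mm wide, top 55 mm up) is on the -x side and swings 21.5 degrees to each side of -x, stop to stop, staying where left.
- yagi: Toothed wheel (112 mm wide, 22-36 mm up), yellow pointer (80 mm long), mast, and yellow boom with rods 170 mm up, 85 mm ahead, 40 behind. Origin on the axis at table height; +x: way of pointer and boom. Starts 63-109 degrees clockwise (from above) of the stand's +x and turns only counter-clockwise; do not overshoot. At the drive stop it stands a multiple of 30 degrees from the mark's centre, +-5.
- knob (a point): Top centre of the orange upright post, 24 mm thick, 57 mm long, top 112 mm up, 150 mm from the axis. Pull it from the stand's +y stop to its -y stop (3-6 N) to drive the wheel; the way back slips, wheel still. Teeth are 30 degrees apart: go back over 33 degrees to catch the next. One notch a full swing (the first 0 to 40 degrees); 2 to 5 swings needed.
- spare_knob (a point): Top centre of the same knob in black on the look-alike stand with the short black whip antenna, no green mark: to be left where it is.

How it is judged:
At the end, for the whole second after the job is handed in: The yellow pointer stands over the green mark, within 11 degrees of its middle, and the antenna is at rest (angle between the x axis of yagi and the x axis of stand, either way round below 0.19 rad and angular speed of yagi below 0.05 rad/s); the robot touches nothing.
It fails at once if the robot pushes on the antenna, its pointer or its wheel (contact force between any of the arm, the fingers and yagi above 2 N).
It fails at once if the black-knobbed handle is moved by more than 15 mm (distance of spare_knob from where it was at the start of the episode above 0.015 m).
It also fails if it takes over 54 s, if anything falls off the work surface, if the arm or the gripper's body presses on something with over 40 N, if the wrist force passes 120 N, or if a joint passes its speed limit or range.

### The arm

A 7-joint arm with a two-finger parallel gripper is mounted at the origin on the work surface. World frame = base frame: x ahead of the robot, y to its left, z up, the work surface at z = 0. Lengths are in m, angles in rad, forces in N, time in s.
With the tool pointing down it reaches from about 0.425 to 0.825 m from the base axis. Payload 3.6 kg.
Tool frame: the origin (TCP) lies at the very end of the fingers, on their centre line; the grasp point (between the pads) lies behind it (tcp_to_grasp is the z of the grasp point in the tool frame, in m); z points along the fingers, y is the line along which they close (so a half turn about z gives the same grasp; the last joint's range is limited). The gripper opens to 93 mm and grips with 3 to 60 N. Pads are 15 mm wide; open, the fingers measure 128 mm over their backs; the gripper's body (75 mm by 188 mm) begins 65 mm behind the grasp point.
Start: joints at [1.208, 0.615, -0.013, 1.423, 0.008, 1.103, -0.04], TCP at [0.214, -0.614, 0.219] pointing down, gripper open.
Joint ranges: [-3.12, 3.12], [-0.3, 2.06], [-1.34, 1.32], [0.26, 2.42], [-1.36, 4.5], [0.01, 1.98], [-2.84, 2.84]. Speed limits (rad/s): [2.79, 2.79, 3.14, 3.14, 3.14, 3.14, 3.14].

### API

Orientations are given as a unit quaternion [x, y, z, w].
In Python, from bench import sense, get_image, close_job, tcp_to_grasp gives the robot as it stands.
- The arm moves only by the tool step_arm, never from a script. Its argument "motion" is a list of rows, each a list of 7 numbers: the shift along the tool's x, y, z scaled (see below), then the turn, a rotation vector about the tool's x, y, z scaled (see below), then the gripper's target within -1 to 1 (fully open at 1, half-way at 0, shut at -1). In form: [[dx, dy, dz, rx, ry, rz, fingers], ...]. A call has 1 to 5 rows; each row shifts and turns the commanded pose from where the row before left it, along the tool's axes as they then stand; what a row does not reach is not made up. The controller multiplies each number of a shift by 0.15 m and each number of a turn by 90 degrees. A row lasts 1/8 s, in which the tool goes at most 62.5 mm and 10.7 degrees, less where a joint would pass 70% of its speed; a pose out of reach is approached as far as the arm can. A call with a number of a shift or a turn outside -1 to 1 is refused whole. A call with a gripper value outside its range is refused whole. The fingers move at their own pace and stop on an object; "squeeze" is the grip in N (left out, the last holds). Time passes only in rows, so rows that do not move let the fingers close. It gives the time, the measured TCP pose, the force, the opening and the grip force at its end, in the units of the state.
- sense(): the state, without advancing time (a new reading comes with each control period).
- get_image(name): name is "side" or "top"; returns a dict with "frame" (420x560x3 uint8, blue, green, red), "vfov" (degrees; the focal length in pixels is half the picture's height over the tangent of half this angle, whatever the lens; pixels are square), "cx", "cy" (the principal point, pixels), "T" (4x4, takes a point from camera to world coordinates). Camera axes: x right, y down, z forward; pixel columns grow to the right and rows downward; lengths in m; the calibration is good to about 2 mm. A picture is of the moment at which its call begins. There is no depth.
- close_job(): hands the job in; it is judged then, once.
The state is a dict: "clock": time; "joint_pos": joint angles; "qvel": joint speeds; "joint_torque": joint torques, N m; "tcp_pos": TCP position; "eef_rot": TCP orientation; "force": force on the tool from outside, world axes, zero at the start; "wrist_torque": the same for the moment, N m; "opening": finger opening in m; "grip_force": force on a finger pad.
Only numpy, scipy, OpenCV 4.12 (cv2) and the standard library are available. Lean on these libraries where they do the work, as an engineer would, in place of code of your own. Each camera call takes 0.05 s, during which the arm holds its last target. There are 200 camera calls.

## Working session

There is one attempt and no reset: what is moved stays moved. The work goes in short steps, Python scripts to look and compute and a tool call to move; the robot and the scene stay as the last step left them, time stands still between calls to the robot, and variables do not carry over. Pictures are saved under pics/ and viewed, at most 10 in all, crops included, and the job is handed in when it is done.

Besides the shell and the picture viewer there is one more tool, called as name(argument=value, ...), one argument or row to a line, values as JSON. step_arm: Moves the arm, as the interface text tells. Shifts and turns lie within -1 to 1; 1 stands for 0.15 m of shift or 90 degrees of turn. Its arguments: {"type":"object","properties":{"motion":{"type":"array","items":{"type":"array","items":{"type":"number","minimum":-1,"maximum":1}}},"squeeze":{"type":"number"}},"required":["motion"]}

```bash
mkdir -p pics; cat > h.py <<'E'
import numpy as np, cv2
from bench import sense,get_image,tcp_to_grasp
def cam(n):
    d=get_image(n); f=d["frame"].shape[0]/2/np.tan(np.radians(d["vfov"])/2)
    return d,f
def ray(d,f,u,v):
    T=np.array(d["T"]); r=T[:3,:3]@np.array([(u-d["cx"])/f,(v-d["cy"])/f,1]); return T[:3,3],r/np.linalg.norm(r)
def atz(d,f,u,v,z):
    o,r=ray(d,f,u,v); return o+r*(z-o[2])/r[2]
def tri(a,b):
    A=np.zeros((3,3));B=np.zeros(3)
    for o,r in(a,b):
        P=np.eye(3)-np.outer(r,r);A+=P;B+=P@o
    return np.linalg.solve(A,B)
E
python3 - <<'E'
from h import *
for n in("top","side"):
    d,f=cam(n); cv2.imwrite(f"pics/{n}0.png",d["frame"]); print(n,f,d["cx"],d["cy"],np.round(d["T"],3).tolist())
s=sense();print(s,tcp_to_grasp)
E
```

```text
top 494.99816209323046 276.1559919620665 214.32539500956804 [[0.005, -0.99, 0.144, 0.456], [-1.0, -0.009, -0.028, 0.037], [0.029, -0.143, -0.989, 0.826], [0.0, 0.0, 0.0, 1.0]]
side 510.64864314428576 280.0145815603611 199.09043976951762 [[-0.994, -0.086, 0.073, 0.488], [-0.111, 0.61, -0.785, 0.64], [0.023, -0.788, -0.615, 0.58], [0.0, 0.0, 0.0, 1.0]]
{'clock': 0.1, 'joint_pos': array([ 1.20850334,  0.61581799, -0.0126323 ,  1.42470725,  0.00808527,
        1.10338092, -0.04040362]), 'qvel': array([ 0.00120939, -0.00208918,  0.00052282, -0.00508791, -0.00030928,
       -0.00385474,  0.00022703]), 'joint_torque': array([ 2.04297081e-03, -4.60039222e+01,  2.10257987e-01, -1.66244388e+01,
       -6.12195488e-02,  1.69553870e-02,  8.35843684e-05]), 'tcp_pos': array([ 0.21398159, -0.61303348,  0.21761028]), 'eef_rot': array([ 9.85932159e-01,  1.67142146e-01, -1.91459471e-04, -1.11571473e-03]), 'force': array([-0.60906751, -0.92036862,  0.25115646]), 'wrist_torque': array([ 0.00661974,  0.04558943, -0.03501138]), 'grip_force': 0.0, 'opening': 0.09315294457774359} -0.0188
```

View pics/top0.png

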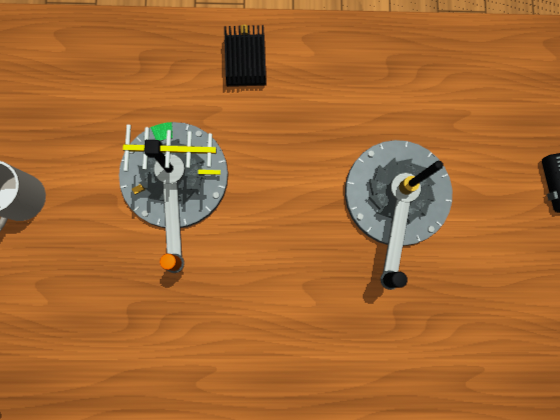

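View pics/side0.png

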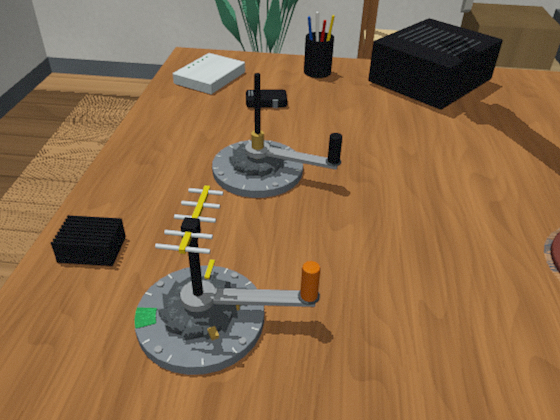

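The top view shows the orange stand at about (173,175), with its knob top at (169,261), green mark at (162,131) and pointer tip at (220,172). In the side view the knob top is at (312,267), with the black stand to its right (top 398,192).

```bash
python3 - <<'E'
from h import *
d,f=cam("top"); e,g=cam("side")
k=tri(ray(d,f,169,261),ray(e,g,311.5,267)); print("knob",k)
m=cv2.cvtColor(d["frame"],cv2.COLOR_BGR2HSV)
def cen(im,lo,hi,box):
    m=cv2.inRange(cv2.cvtColor(im,cv2.COLOR_BGR2HSV),lo,hi);x0,y0,x1,y1=box
    v,u=np.nonzero(m[y0:y1,x0:x1]);return u.mean()+x0,v.mean()+y0,len(u)
gt=cen(d["frame"],(45,120,60),(75,255,255),(110,110,240,240));gs=cen(e["frame"],(45,120,60),(75,255,255),(120,250,280,370))
print(gt,gs)
print("green",atz(d,f,*gt[:2],.018),atz(e,g,*gs[:2],.018))
c=atz(d,f,174,174.5,.018);print("c top",c,"side",atz(e,g,200.5,315,.018), "spare", atz(d,f,398,280,.112))
print("pointer tip", atz(d,f,220,172,.036)-c,atz(d,f,199,172,.036)-c)
a=cv2.resize(d["frame"][110:280,100:240],None,fx=3.5,fy=3.5,interpolation=cv2.INTER_CUBIC);b=cv2.resize(e["frame"][180:370,120:340],None,fx=3,fy=3,interpolation=cv2.INTER_CUBIC)
cv2.imwrite("pics/a1.png",a)
E
```

```text
knob [0.48974798 0.17092803 0.10592547]
(np.float64(161.37313432835822), np.float64(130.3544776119403), 268) (np.float64(144.6767123287671), np.float64(316.63013698630135), 365)
green [0.71400653 0.20788012 0.018     ] [0.70969067 0.20907325 0.018     ]
c top [0.63847156 0.1841579  0.018     ] side [0.63479808 0.19645996 0.018     ] spare [ 0.46573135 -0.15918853  0.112     ]
pointer tip [ 0.00097806 -0.07758638  0.018     ] [ 0.00056812 -0.0435466   0.018     ]
```

View pics/a1.png

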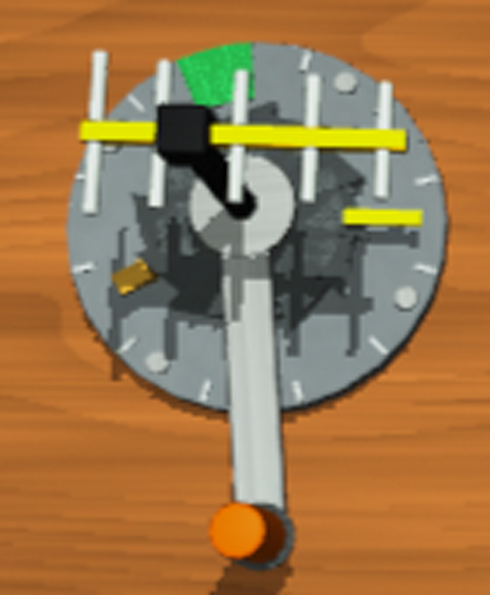

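The crop agrees with this: plate centre at crop (257,227), mark middle at (218,73) and pointer facing right at (382,217). That puts the stand's +x at about 16°, the handle at about 185° and the pointer about 105° clockwise of the mark.

```bash
cat >> h.py <<'E'
from scipy.spatial.transform import Rotation as R
C=np.array([.638,.186]); 
def plan(pts,q=None,p=None):
    """pts: (x,y,z,yaw of tool y in deg); prints successive total tool-frame moves in units"""
    s=sense(); p=np.array(s["tcp_pos"] if p is None else p); Q=R.from_quat(s["eef_rot"]) if q is None else q
    for x,y,z,yaw in pts:
        a=np.radians(yaw); Y=np.array([np.cos(a),np.sin(a),0]); Z=np.array([0,0,-1.]); T=R.from_matrix(np.c_[np.cross(Y,Z),Y,Z])
        d=Q.inv().apply(np.array([x,y,z])-p)/.15; r=(Q.inv()*T).as_rotvec()/(np.pi/2)
        print(np.round(d,3),np.round(r,3),"rows>=",round(max(np.linalg.norm(d)*.15/.0625,np.linalg.norm(r)*90/10.7),1)); p=np.array([x,y,z]);Q=T
def knob(phi,z=.078,r=.15):
    a=np.radians(phi); return (*(C+r*np.array([np.cos(a),np.sin(a)])),z,phi-270)
E
python3 -c "
from h import *
plan([(.49,-.22,.22,-71),(.489,.172,.2,-85),(.489,.172,.078,-85)])"
```

```text
[ 2.601 -1.869 -0.011] [-0.001  0.     0.003] rows>= 7.7
[ 0.845 -2.473  0.133] [0.    0.    0.156] rows>= 6.3
[0.    0.    0.813] [0. 0. 0.] rows>= 2.0
```

step_arm(
  motion=[
    [0.3, -0.21, 0, 0, 0, 0, 1],
    [0.3, -0.21, 0, 0, 0, 0, 1],
    [0.3, -0.21, 0, 0, 0, 0, 1],
    [0.3, -0.21, 0, 0, 0, 0, 1],
    [0.3, -0.21, 0, 0, 0, 0, 1],
  ],
)

```text
clock: 0.82
tcp_pos: [0.3756, -0.3892, 0.2187]
eef_rot: [0.986, 0.167, 0.0, 0.0]
force: [0.1, -0.7, -0.6]
opening: 0.0929
grip_force: 0.0
```

step_arm(
  motion=[
    [0.3, -0.21, 0, 0, 0, 0, 1],
    [0.3, -0.21, 0, 0, 0, 0, 1],
    [0.3, -0.21, 0, 0, 0, 0, 1],
    [0.2, -0.19, 0, 0, 0, 0, 1],
    [0.1, -0.3, 0, 0, 0, 0, 1],
  ],
)

```text
clock: 1.45
tcp_pos: [0.4907, -0.1716, 0.2184]
eef_rot: [0.986, 0.167, 0.001, 0.0]
force: [0.3, 0.2, 1.1]
opening: 0.0931
grip_force: 0.0
```

step_arm(
  motion=[
    [0.12, -0.35, 0, 0, 0, 0, 1],
    [0.12, -0.35, 0, 0, 0, 0, 1],
    [0.12, -0.35, 0, 0, 0, 0, 1],
    [0.12, -0.35, 0, 0, 0, 0, 1],
    [0.12, -0.35, 0, 0, 0, 0, 1],
  ],
)

```text
clock: 2.08
tcp_pos: [0.4876, 0.1063, 0.2188]
eef_rot: [0.986, 0.167, 0.0, 0.0]
force: [0.6, -0.6, -0.6]
opening: 0.0928
grip_force: 0.0
```

```bash
python3 -c "
from h import *
plan([(.489,.172,.2,-85),(.489,.172,.13,-85)]);print(sense()['tcp_pos'],sense()['clock'])"
```

```text
[ 0.153 -0.411  0.125] [ 0.    -0.     0.158] rows>= 1.3
[0.    0.    0.467] [0. 0. 0.] rows>= 1.1
[0.48758879 0.10625384 0.21878965] 2.075
```

step_arm(
  motion=[
    [0.07, -0.16, 0, 0, 0, 0.08, 1],
    [0.07, -0.16, 0.1, 0, 0, 0.08, 1],
    [0, 0, 0.25, 0, 0, 0, 1],
    [0, 0, 0.1, 0, 0, 0, 1],
    [0, 0, 0, 0, 0, 0, 1],
  ],
)

```text
clock: 2.7
tcp_pos: [0.4945, 0.1557, 0.1504]
eef_rot: [0.999, 0.042, -0.001, 0.0]
force: [-0.5, 0.0, 0.9]
opening: 0.093
grip_force: 0.0
```

```bash
python3 - <<'E'
from h import *
plan([(.489,.172,.078,-85)]);print(sense()['tcp_pos'])
d,f=cam("top");e,g=cam("side")
cv2.imwrite("pics/b.png",np.hstack([cv2.resize(d["frame"][90:330,60:300],(400,400)),cv2.resize(e["frame"][170:370,180:380],(400,400))]))
E
```

```text
[-0.026 -0.112  0.483] [ 0.     0.002 -0.002] rows>= 1.2
[0.49447612 0.15569578 0.15044303]
```

View pics/b.png

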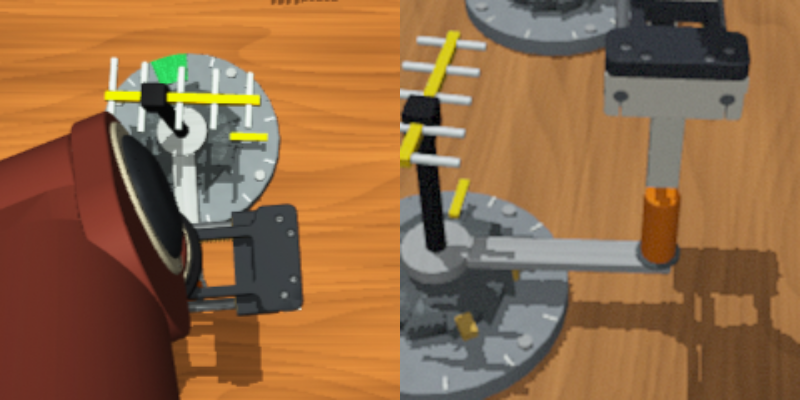

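The side view (right half) shows the fingers above the orange knob at crop (660,190), and the wheel hasn't moved. Next I descend and grip softly.

step_arm(
  motion=[
    [-0.03, -0.11, 0, 0, 0, 0, 1],
    [0, 0, 0.25, 0, 0, 0, 1],
    [0, 0, 0.23, 0, 0, 0, 1],
    [0, 0, 0, 0, 0, 0, 0.3],
    [0, 0, 0, 0, 0, 0, -0.4],
  ],
  squeeze=6,
)

```text
clock: 3.42
tcp_pos: [0.49, 0.1736, 0.0806]
eef_rot: [0.999, 0.043, 0.001, -0.001]
force: [-0.2, -0.1, 0.3]
opening: 0.0775
grip_force: 0.0
```

step_arm(
  motion=[
    [0, 0, 0, 0, 0, 0, -0.8],
    [0, 0, 0, 0, 0, 0, -0.8],
    [0, 0, 0, 0, 0, 0, -0.8],
  ],
)

```text
clock: 3.8
tcp_pos: [0.4895, 0.1726, 0.0798]
eef_rot: [0.999, 0.042, 0.001, -0.0]
force: [0.0, -0.1, -0.0]
opening: 0.0473
grip_force: 0.0
```

```bash
python3 - <<'E'
from h import *
s=sense();print(s['tcp_pos'],s['force'])
p=s['tcp_pos'][:2]-C;print(np.degrees(np.arctan2(p[1],p[0]))%360,np.hypot(*p))
plan([knob(a) for a in(179.5,174.5,179.5,185,190,195,200,205,210,215,218)])
E
```

```text
[0.4894526  0.1725554  0.07977268] [ 0.02958346 -0.11332744 -0.01247935]
185.1715877993586 0.1491545766129963
[-0.001 -0.099  0.012] [-0.    -0.001  0.059] rows>= 0.5
[ 0.004 -0.087  0.   ] [0.    0.    0.056] rows>= 0.5
[0.004 0.087 0.   ] [ 0.     0.    -0.056] rows>= 0.5
[0.005 0.096 0.   ] [ 0.     0.    -0.061] rows>= 0.5
[0.004 0.087 0.   ] [ 0.     0.    -0.056] rows>= 0.5
[0.004 0.087 0.   ] [ 0.     0.    -0.056] rows>= 0.5
[0.004 0.087 0.   ] [ 0.     0.    -0.056] rows>= 0.5
[0.004 0.087 0.   ] [ 0.     0.    -0.056] rows>= 0.5
[0.004 0.087 0.   ] [ 0.     0.    -0.056] rows>= 0.5
[0.004 0.087 0.   ] [ 0.     0.    -0.056] rows>= 0.5
[0.001 0.052 0.   ] [ 0.     0.    -0.033] rows>= 0.3
```

step_arm(
  motion=[
    [0, 0, 0, 0, 0, 0, -0.8],
    [0, 0, 0, 0, 0, 0, -0.8],
    [0, 0, 0, 0, 0, 0, -0.8],
    [0, 0, 0, 0, 0, 0, -0.8],
  ],
)

```text
clock: 4.3
tcp_pos: [0.4891, 0.1725, 0.0792]
eef_rot: [0.999, 0.042, -0.0, -0.0]
force: [-0.3, 0.5, 0.5]
opening: 0.0237
grip_force: 6.0
```

step_arm(
  motion=[
    [0, -0.087, 0, 0, 0, 0.056, -0.8],
    [0.004, -0.05, 0, 0, 0, 0.03, -0.8],
    [0, -0.03, 0, 0, 0, 0.02, -0.8],
  ],
)

```text
clock: 4.68
tcp_pos: [0.489, 0.1965, 0.0792]
eef_rot: [0.999, -0.042, -0.0, 0.001]
force: [0.5, -3.1, 1.1]
opening: 0.0241
grip_force: 6.0
```

step_arm(
  motion=[
    [0, -0.02, 0, 0, 0, 0, -0.8],
    [0, -0.01, 0, 0, 0, 0, -0.8],
  ],
)

```text
clock: 4.92
tcp_pos: [0.489, 0.2014, 0.0791]
eef_rot: [0.999, -0.041, -0.0, 0.0]
force: [-0.7, -2.9, 2.1]
opening: 0.0238
grip_force: 6.0
```

step_arm(
  motion=[
    [0, -0.03, 0, 0, 0, 0, -0.8],
    [0, -0.03, 0, 0, 0, 0, -0.8],
  ],
)

```text
clock: 5.18
tcp_pos: [0.4892, 0.2044, 0.079]
eef_rot: [0.999, -0.043, -0.002, 0.005]
force: [-0.7, -12.7, 4.8]
opening: 0.029
grip_force: 6.0
```

step_arm(
  motion=[
    [0.002, 0.1, 0, 0, 0, -0.04, -0.8],
    [0.004, 0.087, 0, 0, 0, -0.056, -0.8],
    [0.004, 0.087, 0, 0, 0, -0.056, -0.8],
    [0.004, 0.087, 0, 0, 0, -0.056, -0.8],
    [0.004, 0.087, 0, 0, 0, -0.056, -0.8],
  ],
)

```text
clock: 5.8
tcp_pos: [0.4936, 0.1456, 0.0789]
eef_rot: [0.986, 0.168, -0.003, -0.001]
force: [-5.6, -0.6, 4.9]
opening: 0.0237
grip_force: 6.0
```

step_arm(
  motion=[
    [0.004, 0.087, 0, 0, 0, -0.056, -0.8],
    [0.004, 0.087, 0, 0, 0, -0.056, -0.8],
    [0.004, 0.07, 0, 0, 0, -0.045, -0.8],
    [0.004, 0.03, 0, 0, 0, -0.02, -0.8],
  ],
)

```text
clock: 6.3
tcp_pos: [0.5113, 0.1079, 0.0785]
eef_rot: [0.953, 0.302, -0.006, -0.001]
force: [-8.4, -1.9, 5.0]
opening: 0.0239
grip_force: 6.0
```

```bash
python3 - <<'E'
from h import *
s=sense();print(s['tcp_pos'],s['force'])
p=s['tcp_pos'][:2]-C;print(np.degrees(np.arctan2(p[1],p[0]))%360,np.hypot(*p))
plan([knob(217)])
d,f=cam("top");e,g=cam("side")
cv2.imwrite("pics/c.png",np.hstack([cv2.resize(d["frame"][90:290,80:280],(400,400)),cv2.resize(e["frame"][170:370,130:330],(400,400))]))
E
```

```text
[0.5112583  0.10787791 0.07852856] [-8.42655532 -1.88525014  4.97872833]
211.6491917872868 0.14888424540247186
[-0.009  0.093  0.003] [-0.003  0.007 -0.021] rows>= 0.2
```

View pics/c.png

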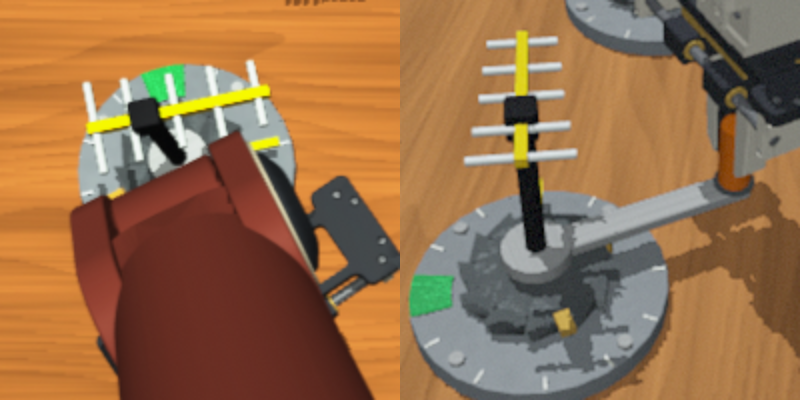

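The pointer has turned about 10° (now at crop (265,143)), so the pawl is engaged. I continue to the drive stop.

step_arm(
  motion=[
    [-0.005, 0.05, 0, 0, 0, -0.02, -0.8],
    [0, 0.04, 0, 0, 0, 0, -0.8],
    [0, 0.02, 0, 0, 0, 0, -0.8],
  ],
)

```text
clock: 6.78
tcp_pos: [0.5202, 0.0964, 0.0784]
eef_rot: [0.949, 0.317, -0.005, -0.002]
force: [-10.0, 2.2, 4.6]
opening: 0.0235
grip_force: 6.0
```

step_arm(
  motion=[
    [0, 0.03, 0, 0, 0, 0, -0.8],
    [0, 0.03, 0, 0, 0, 0, -0.8],
  ],
)

```text
clock: 7.02
tcp_pos: [0.5229, 0.0927, 0.0782]
eef_rot: [0.948, 0.318, -0.007, -0.004]
force: [-11.3, 6.6, 5.2]
opening: 0.033
grip_force: 6.0
```

step_arm(
  motion=[
    [0.004, -0.1, 0, 0, 0, 0.04, -0.8],
    [0.004, -0.087, 0, 0, 0, 0.056, -0.8],
    [0.004, -0.087, 0, 0, 0, 0.056, -0.8],
    [0.004, -0.087, 0, 0, 0, 0.056, -0.8],
    [0.004, -0.087, 0, 0, 0, 0.056, -0.8],
  ],
)

```text
clock: 7.65
tcp_pos: [0.4979, 0.1462, 0.0783]
eef_rot: [0.994, 0.112, -0.005, 0.001]
force: [-5.0, -4.3, 3.4]
opening: 0.0238
grip_force: 6.0
```

step_arm(
  motion=[
    [0.004, -0.087, 0, 0, 0, 0.056, -0.8],
    [0.004, -0.087, 0, 0, 0, 0.056, -0.8],
    [0.004, -0.087, 0, 0, 0, 0.056, -0.8],
    [0.002, -0.05, 0, 0, 0, 0.03, -0.8],
  ],
)

```text
clock: 8.15
tcp_pos: [0.4931, 0.1951, 0.0782]
eef_rot: [0.999, -0.041, -0.006, 0.001]
force: [-7.8, -1.7, 4.4]
opening: 0.0238
grip_force: 6.0
```

```bash
python3 - <<'E'
from h import *
s=sense();print(s['tcp_pos'],s['force'])
p=s['tcp_pos'][:2]-C;print(np.degrees(np.arctan2(p[1],p[0]))%360,np.hypot(*p))
plan([knob(173.5)])
E
```

```text
[0.49311838 0.19512707 0.07817726] [-7.84219696 -1.70400696  4.37650611]
176.3953176043054 0.14516882556183763
[-0.032 -0.05   0.001] [0.002 0.007 0.02 ] rows>= 0.2
```

step_arm(
  motion=[
    [-0.03, -0.04, 0, 0, 0, 0.01, -0.8],
    [0, -0.03, 0, 0, 0, 0, -0.8],
    [0, -0.02, 0, 0, 0, 0, -0.8],
  ],
)

```text
clock: 8.52
tcp_pos: [0.4935, 0.2017, 0.0781]
eef_rot: [0.999, -0.051, -0.003, 0.005]
force: [-3.4, -12.5, 1.8]
opening: 0.0243
grip_force: 6.0
```

step_arm(
  motion=[
    [0.002, 0.1, 0, 0, 0, -0.05, -0.8],
    [0.003, 0.087, 0, 0, 0, -0.056, -0.8],
    [0.003, 0.087, 0, 0, 0, -0.056, -0.8],
    [0.003, 0.087, 0, 0, 0, -0.056, -0.8],
    [0.003, 0.087, 0, 0, 0, -0.056, -0.8],
  ],
)

```text
clock: 9.15
tcp_pos: [0.4991, 0.1436, 0.0782]
eef_rot: [0.986, 0.168, -0.003, -0.002]
force: [-4.9, 2.9, -3.5]
opening: 0.0241
grip_force: 6.0
```

step_arm(
  motion=[
    [0.003, 0.087, 0, 0, 0, -0.056, -0.8],
    [0.003, 0.087, 0, 0, 0, -0.056, -0.8],
    [0.003, 0.08, 0, 0, 0, -0.05, -0.8],
    [0.003, 0.06, 0, 0, 0, -0.02, -0.8],
    [0, 0.04, 0, 0, 0, 0, -0.8],
  ],
)

```text
clock: 9.78
tcp_pos: [0.5228, 0.0979, 0.0782]
eef_rot: [0.953, 0.304, -0.004, -0.003]
force: [-11.5, 7.5, 2.2]
opening: 0.0243
grip_force: 6.0
```

```bash
python3 - <<'E'
from h import *
s=sense();print(s['tcp_pos'],s['force'])
p=s['tcp_pos'][:2]-C;print(np.degrees(np.arctan2(p[1],p[0]))%360,np.hypot(*p))
plan([knob(217)])
d,f=cam("top");e,g=cam("side")
cv2.imwrite("pics/d.png",np.hstack([cv2.resize(d["frame"][90:290,80:280],(400,400)),cv2.resize(e["frame"][170:370,130:330],(400,400))]))
E
```

```text
[0.52276165 0.09793679 0.07816448] [-11.50819938   7.4503662    2.2103574 ]
217.3864534283613 0.14503449645705474
[-0.033 -0.006  0.001] [-0.006  0.004 -0.017] rows>= 0.2
```

View pics/d.png

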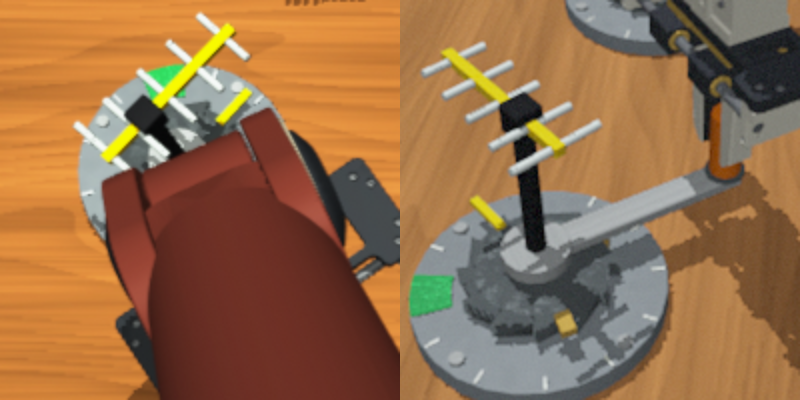

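The pointer is now at crop (235,105), about 60° short of the mark's middle, at the drive stop. That leaves two more swings.

step_arm(
  motion=[
    [-0.03, -0.1, 0, 0, 0, 0.04, -0.8],
    [0.003, -0.087, 0, 0, 0, 0.056, -0.8],
    [0.003, -0.087, 0, 0, 0, 0.056, -0.8],
    [0.003, -0.087, 0, 0, 0, 0.056, -0.8],
    [0.003, -0.087, 0, 0, 0, 0.056, -0.8],
  ],
)

```text
clock: 10.5
tcp_pos: [0.4964, 0.153, 0.0787]
eef_rot: [0.995, 0.1, 0.001, 0.0]
force: [2.0, -2.4, -6.0]
opening: 0.0237
grip_force: 6.0
```

step_arm(
  motion=[
    [0.003, -0.087, 0, 0, 0, 0.056, -0.8],
    [0.003, -0.087, 0, 0, 0, 0.056, -0.8],
    [0.003, -0.087, 0, 0, 0, 0.056, -0.8],
    [0, -0.06, 0, 0, 0, 0.03, -0.8],
    [0, -0.04, 0, 0, 0, 0, -0.8],
  ],
)

```text
clock: 11.12
tcp_pos: [0.4931, 0.2019, 0.0785]
eef_rot: [0.998, -0.055, -0.001, 0.004]
force: [-1.7, -12.5, 2.7]
opening: 0.0248
grip_force: 6.0
```

step_arm(
  motion=[
    [0, -0.03, 0, 0, 0, 0, -0.8],
    [0, -0.02, 0, 0, 0, 0, -0.8],
  ],
)

```text
clock: 11.38
tcp_pos: [0.4937, 0.2071, 0.0784]
eef_rot: [0.998, -0.056, -0.002, 0.005]
force: [-1.8, -11.8, 1.8]
opening: 0.0351
grip_force: 6.0
```

```bash
python3 - <<'E'
from h import *
s=sense();print(s['tcp_pos'],s['force'])
p=s['tcp_pos'][:2]-C;print(np.degrees(np.arctan2(p[1],p[0]))%360,np.hypot(*p))
plan([knob(173.5)])
E
```

```text
[0.49374692 0.20710722 0.07841157] [ -1.79213358 -11.84382785   1.82553743]
171.67551204574 0.14578911727368063
[-0.029  0.031  0.003] [0.007 0.002 0.001] rows>= 0.1
```

step_arm(
  motion=[
    [-0.02, 0.13, 0, 0, 0, -0.05, -0.8],
    [0.003, 0.087, 0, 0, 0, -0.056, -0.8],
    [0.003, 0.087, 0, 0, 0, -0.056, -0.8],
    [0.003, 0.087, 0, 0, 0, -0.056, -0.8],
    [0.003, 0.087, 0, 0, 0, -0.056, -0.8],
  ],
)

```text
clock: 12.0
tcp_pos: [0.4965, 0.1464, 0.0792]
eef_rot: [0.987, 0.163, 0.001, -0.002]
force: [-2.0, 2.6, -2.6]
opening: 0.0236
grip_force: 6.0
```

step_arm(
  motion=[
    [0.003, 0.087, 0, 0, 0, -0.056, -0.8],
    [0.003, 0.087, 0, 0, 0, -0.056, -0.8],
    [0.003, 0.087, 0, 0, 0, -0.05, -0.8],
    [0.003, 0.06, 0, 0, 0, -0.02, -0.8],
    [0, 0.04, 0, 0, 0, 0, -0.8],
  ],
)

```text
clock: 12.62
tcp_pos: [0.5197, 0.0974, 0.0791]
eef_rot: [0.954, 0.3, -0.002, -0.001]
force: [-4.7, 0.5, 3.0]
opening: 0.0242
grip_force: 6.0
```

```bash
python3 - <<'E'
from h import *
s=sense();print(s['tcp_pos'],s['force'],s['opening'])
p=s['tcp_pos'][:2]-C;print(np.degrees(np.arctan2(p[1],p[0]))%360,np.hypot(*p))
plan([knob(217)])
d,f=cam("top");e,g=cam("side")
cv2.imwrite("pics/e.png",np.hstack([cv2.resize(d["frame"][90:290,80:280],(400,400)),cv2.resize(e["frame"][170:370,130:330],(400,400))]))
E
```

```text
[0.51973526 0.09741281 0.0790836 ] [-4.71588811  0.50440947  2.96454055] 0.02420394640747701
216.83535102836785 0.14776413673341993
[-0.015  0.003  0.007] [-0.003  0.002 -0.023] rows>= 0.2
```

View pics/e.png

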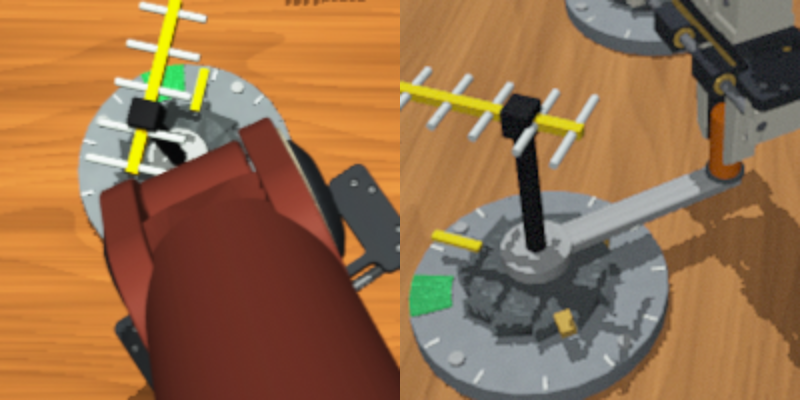

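The pointer is now at crop (200,88), one tooth (about 30°) short of the mark. One more full swing.

step_arm(
  motion=[
    [-0.02, -0.09, 0, 0, 0, 0.04, -0.8],
    [0.003, -0.087, 0, 0, 0, 0.056, -0.8],
    [0.003, -0.087, 0, 0, 0, 0.056, -0.8],
    [0.003, -0.087, 0, 0, 0, 0.056, -0.8],
    [0.003, -0.087, 0, 0, 0, 0.056, -0.8],
  ],
)

```text
clock: 13.35
tcp_pos: [0.4939, 0.1536, 0.0792]
eef_rot: [0.996, 0.095, 0.001, 0.0]
force: [0.6, -3.2, -2.8]
opening: 0.0241
grip_force: 6.0
```

step_arm(
  motion=[
    [0.003, -0.087, 0, 0, 0, 0.056, -0.8],
    [0.003, -0.087, 0, 0, 0, 0.056, -0.8],
    [0.003, -0.087, 0, 0, 0, 0.056, -0.8],
    [-0.01, -0.06, 0, 0, 0, 0.03, -0.8],
    [0, -0.04, 0, 0, 0, 0, -0.8],
  ],
)

```text
clock: 13.98
tcp_pos: [0.4909, 0.2024, 0.079]
eef_rot: [0.998, -0.06, 0.0, 0.004]
force: [-0.9, -13.4, 4.1]
opening: 0.0255
grip_force: 6.0
```

step_arm(
  motion=[
    [-0.02, 0.1, 0, 0, 0, -0.04, -0.8],
    [0.003, 0.087, 0, 0, 0, -0.056, -0.8],
    [0.003, 0.087, 0, 0, 0, -0.056, -0.8],
    [0.003, 0.087, 0, 0, 0, -0.056, -0.8],
    [0.003, 0.087, 0, 0, 0, -0.056, -0.8],
  ],
)

```text
clock: 14.6
tcp_pos: [0.4946, 0.1451, 0.0796]
eef_rot: [0.989, 0.15, 0.005, -0.003]
force: [1.8, 4.8, -6.0]
opening: 0.024
grip_force: 6.0
```

step_arm(
  motion=[
    [0.003, 0.087, 0, 0, 0, -0.056, -0.8],
    [0.003, 0.087, 0, 0, 0, -0.056, -0.8],
    [0.003, 0.08, 0, 0, 0, -0.05, -0.8],
    [0.003, 0.05, 0, 0, 0, -0.02, -0.8],
    [0, 0.03, 0, 0, 0, 0, -0.8],
  ],
)

```text
clock: 15.22
tcp_pos: [0.5153, 0.1, 0.0797]
eef_rot: [0.958, 0.288, 0.003, -0.002]
force: [1.9, 4.7, -2.2]
opening: 0.0239
grip_force: 6.0
```

```bash
python3 - <<'E'
from h import *
s=sense();print(s['tcp_pos'],s['force'],s['opening'])
p=s['tcp_pos'][:2]-C;print(np.degrees(np.arctan2(p[1],p[0]))%360,np.hypot(*p))
d,f=cam("top");e,g=cam("side")
cv2.imwrite("pics/f.png",np.hstack([cv2.resize(d["frame"][90:290,80:280],(400,400)),cv2.resize(e["frame"][170:370,130:330],(400,400))]))
E
```

```text
[0.5153063  0.09996575 0.07966172] [ 1.93194583  4.74078641 -2.21841291] 0.023920971646573794
215.03858618847664 0.14985205302090898
```

View pics/f.png

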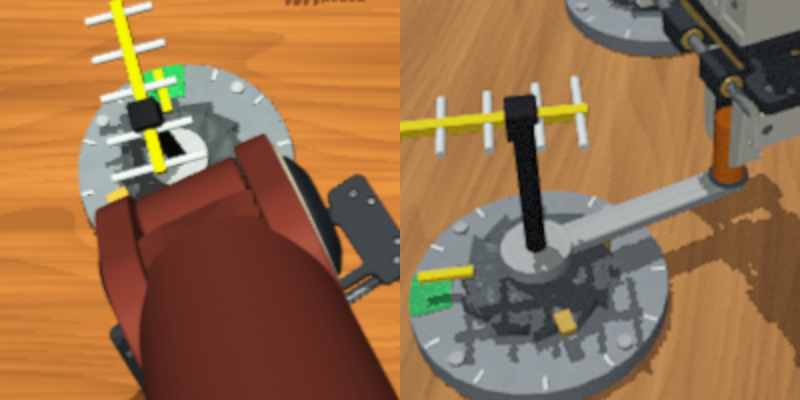

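The pointer now lies over the green mark at crop (160,90), and the handle is about 2° short of the stop. I finish the swing, then let go.

step_arm(
  motion=[
    [0, 0.03, 0, 0, 0, 0, -0.8],
    [0, 0.03, 0, 0, 0, 0, -0.8],
  ],
)

```text
clock: 15.58
tcp_pos: [0.5183, 0.0949, 0.0796]
eef_rot: [0.958, 0.288, 0.002, -0.003]
force: [-2.7, 12.7, -0.8]
opening: 0.024
grip_force: 6.0
```

step_arm(
  motion=[
    [0, -0.02, 0, 0, 0, 0, -0.8],
    [0, 0, 0, 0, 0, 0, 0],
    [0, 0, 0, 0, 0, 0, 0],
    [0, 0, 0, 0, 0, 0, 0.2],
    [0, 0, 0, 0, 0, 0, 0.2],
  ],
)

```text
clock: 16.2
tcp_pos: [0.5163, 0.0915, 0.0792]
eef_rot: [0.958, 0.287, -0.0, 0.0]
force: [-0.1, -0.3, -0.4]
opening: 0.055
grip_force: 0.0
```

step_arm(
  motion=[
    [0, 0, 0, 0, 0, 0, 0.2],
    [0, 0, -0.2, 0, 0, 0, 0.2],
    [0, 0, -0.3, 0, 0, 0, 0.2],
    [-0.2, 0, -0.1, 0, 0, 0, 0.2],
    [-0.3, 0, 0, 0, 0, 0, 0.2],
  ],
)

```text
clock: 16.82
tcp_pos: [0.4549, 0.0512, 0.1706]
eef_rot: [0.958, 0.288, 0.002, 0.0]
force: [0.4, -0.7, -0.5]
opening: 0.0558
grip_force: 0.0
```

step_arm(
  motion=[
    [0, 0.3, -0.2, 0, 0, 0, 0.2],
    [0, 0.4, 0, 0, 0, 0, 0.2],
    [0, 0.4, 0, 0, 0, 0, 0.2],
    [0, 0.3, 0, 0, 0, 0, 0.2],
    [0, 0, 0, 0, 0, 0, 0.2],
  ],
)

```text
clock: 17.45
tcp_pos: [0.5699, -0.1295, 0.1984]
eef_rot: [0.959, 0.284, -0.0, 0.001]
force: [-0.5, 0.9, -0.0]
opening: 0.0559
grip_force: 0.0
```

```bash
python3 - <<'E'
from h import *
d,f=cam("top");e,g=cam("side")
cv2.imwrite("pics/g.png",np.hstack([cv2.resize(d["frame"],(440,330)),cv2.resize(e["frame"][170:370,130:330],(330,330))]))
E
```

```text
(no output)
```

View pics/g.png

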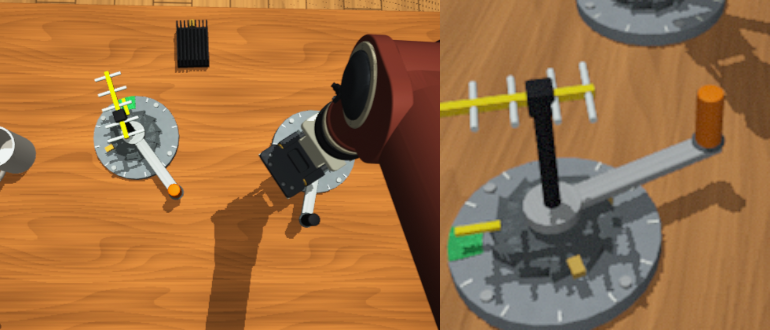

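The pointer is over the mark, the handle is at its stop and released, and the black handle looks unmoved. The hand is near the black whip, so I back away and check the angle numerically.

step_arm(
  motion=[
    [-0.2, -0.2, -0.2, 0, 0, 0, 0.2],
    [-0.2, -0.2, -0.2, 0, 0, 0, 0.2],
    [0, 0, 0, 0, 0, 0, 0.2],
  ],
)

```text
clock: 17.92
tcp_pos: [0.4845, -0.1051, 0.2618]
eef_rot: [0.957, 0.289, 0.001, 0.001]
force: [1.1, 0.1, -0.4]
opening: 0.0554
grip_force: 0.0
```

```bash
python3 - <<'E'
from h import *
d,f=cam("top");s=sense();print(s["tcp_pos"],s["force"])
m=cv2.inRange(cv2.cvtColor(d["frame"],cv2.COLOR_BGR2HSV),(24,150,120),(34,255,255))[80:180,110:230]
n,l,st,_=cv2.connectedComponentsWithStats(m)
for i in range(1,n):
    if st[i,4]>15:
        v,u=np.nonzero(l==i);P=np.array([atz(d,f,a+110,b+80,.17)[:2] for a,b in zip(u,v)])
        w=np.linalg.svd(P-P.mean(0),full_matrices=False)[2][0];w*=np.sign(w[0]);print(st[i],np.degrees(np.arctan2(w[1],w[0])))
print(np.round(atz(d,f,398,280,.112),3))
cv2.imwrite("pics/h.png",cv2.resize(d["frame"][80:310,100:480],None,fx=2,fy=2))
E
```

```text
[ 0.48551655 -0.10568336  0.26061585] [ 0.30837036  0.11035681 -0.21417244]
[ 22  10  21  51 313] 18.957804269942173
[44 44  6  6 21] 29.271696971281784
[47 54  8 12 57] 21.491266072121803
[ 42  74  12  22 136] 19.17489600259138
[ 0.466 -0.159  0.112]
```

View pics/h.png

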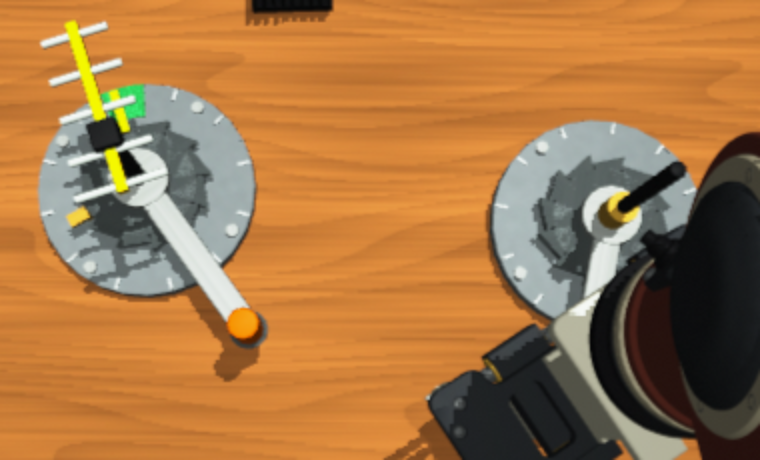

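The boom points at about 19° and the mark's middle is at about 16°, so the error is about 3°. The arm is clear of everything.

```bash
python3 -c "
from bench import close_job
print(close_job())"
```

```text
the job is handed in; nothing more can be done
None
```

I swung the orange handle through four notches and handed the job in with the pointer over the green mark, about 3° from its middle by my measurement; the handle is released, the arm is clear, and the verdict wasn't returned.

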